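# Mark a metal test bar in a pedal-operated press

## Task

Lay the aluminium test bar in the channel of the blue marking press without dropping it in, and slide it along under the head until it is fully home against the end stop. Then press the guarded pedal down to its stop, keep it there for about a second so that the die bears on the bar, and let the pedal come all the way up again, with the bar left lying home in the channel. Leave the flange, tin, steel ring and jar where they stand.

Things in the scene. Friction and masses are not known exactly. Their poses are not given: they have to be found in the camera images.
- bar_center (a point): Centre of the loose aluminium test bar, 160 long (x) x 32 wide (y) x 36 high (z) mm, 0.35 to 0.7 kg, lying flat on a black rubber mat 4 mm thick. Point is half-way up; x is along the bar, y across, z up. Both ends are alike.
- nest_home (a point): Point fixed on the blue press: where the bar's centre lies when fully home; 38 mm above the table. x runs along the channel to the end stop, away from the robot (within 0.2 rad of world x), z up. Channel floor 20 mm above the table, 38 mm wide between steel rails 8 mm thick with tops 32 mm above the table; floor and rails from x = -140 to +80 mm, open at the front. Stop face at x = +80 mm.
- press: The blue marking press, fixed: base 300 x 110 x 20 mm. Origin on the table directly below nest_home, same axes. Head and column 70 mm wide, 220 mm high (250 with a cap), from x = +40 to +160 mm; the head overhangs the channel, its underside 110 mm above the table. So the bar is laid about 55 mm short of home, then slid in +x, e.g. by pushing its near end face.
- die: Brass die, 32 mm diameter, under the press head, 62 mm beyond nest_home along x. Origin 3 mm above its underside, which is 72 mm above the table at rest. The pedal drives it: 20 mm down over the full stroke; it meets a 36 mm high bar in the channel after about 16 mm, then yields on its own spring (4 to 8 N), and lifts as the pedal comes up.
- pedal_tread (a point): Point to press, on the upper face of the black tread with red ribs (120 x 90 x 8 mm), midway across; 81 mm above the table at rest, 55 mm when down. x runs up the tread from heel (near the robot) to toe, 30 mm further; z is its outward normal. It rises 32 degrees away from the robot at rest, 14 when down. Hinge axis along y through x = -90, z = -4 mm in these axes.
- pedal (a joint): Pedal angle in rad: 0 up (at rest), 0.31 fully down on its stop, turning about +y of pedal_tread. Spring return: pressing at pedal_tread takes about 4 N at first, 9 N at the stop, and some 5 N more with a bar under the die.
- pedal_unit: Fixed yellow pedal unit, base 220 x 150 x 12 mm. Origin on the table, x away from the robot (within 0.2 rad of world x), z up. Over it a guard of 12 mm tube: posts at x = 100, y = +-62 mm, and a barred roof 190 mm above the table from x = 0 to 75 mm. The resting tread point is at x = 3 mm, under the roof; open in front and at the sides: reach in pointing forward and down, tilted 30 to 45 degrees.
- flange: Bystander: steel flanged bush, 80 mm diameter, 75 mm high. Origin at the centre of its underside.
- tin: Bystander: blue tin, 56 mm diameter, 85 mm high. Origin at the centre of its underside.
- collar: Bystander: flat steel ring, 90 mm outside, 60 mm inside, 35 mm high. Origin at the centre of its underside.
- jar: Bystander: jar, 64 mm diameter, 90 mm high. Origin at the centre of its underside.
Not all that is in view belongs to the job. Leave any green look-alike of the part that bears bar_center alone.

How it is judged (in metres and radians):
On the way, in this order (a step that is already met when the one before it is completed fails the run):
1. the bar lies in the channel, home against the end stop (within 4 mm), and the pedal is still up (x of bar_center in the frame of nest_home between -0.004 and 0.004 m and y of bar_center in the frame of nest_home between -0.006 and 0.006 m and z of bar_center in the frame of nest_home between -0.004 and 0.004 m and angle between the x axis of bar_center and the x axis of nest_home, either way round below 0.08 rad and angle between bar_center's own z axis and vertical below 0.08 rad and value of joint pedal below 0.03 rad), for 0.2 s.
2. the pedal is down on its stop and the die bears on the bar in its place, for half a second (value of joint pedal above 0.29 rad and contact force between die and bar above 1.5 N and x of bar_center in the frame of nest_home between -0.004 and 0.004 m and y of bar_center in the frame of nest_home between -0.006 and 0.006 m and z of bar_center in the frame of nest_home between -0.004 and 0.004 m and angle between the x axis of bar_center and the x axis of nest_home, either way round below 0.08 rad and angle between bar_center's own z axis and vertical below 0.08 rad), for 0.5 s.
At the end, for the whole second after the job is handed in: The bar lies flat on the channel floor, its centre within 4 mm of home along the channel, 6 mm across and 4 mm in height, in line within 0.08 rad; the pedal is fully up again (below 0.03 rad) (all of step 1); the robot touches nothing.
It fails at once if a bystander is shifted by more than 15 mm (distance of any of flange, tin, collar, jar from where it was at the start of the episode above 0.015 m).
It fails at once if the bar is dropped or banged into the press (over 120 N) (contact force between bar and press above 120 N).
It also fails if it takes over 72 s, if anything falls off the work surface, if the arm or the gripper's body presses on something with over 40 N, if the wrist force passes 120 N, or if a joint passes its speed limit or range.

## Robot

A 6-joint arm with a two-finger parallel gripper is mounted at the origin on the work surface. World frame = base frame: x ahead of the robot, y to its left, z up, the work surface at z = 0. Lengths are in m, angles in degrees, forces in N, time in s.
With the tool pointing down it reaches from about 0.4 to 0.825 m from the base axis. Payload 7 kg.
Tool frame: the origin (TCP) lies on the centre line of the jaws, within the pads' length; the fingertips stand 22 mm ahead of it and the grasp point (between the pads) lies 3 mm ahead of it; z points along the fingers, y is the line along which they close (so a half turn about z gives the same grasp; the last joint's range is limited). The gripper opens to 88 mm and grips with 3 to 60 N. Pads are 19 mm wide; open, the fingers measure 130 mm over their backs; the gripper's body (78 mm by 193 mm) begins 47 mm behind the grasp point.
Start: joints at [-56.087, 20.546, 0.682, 0, -70.136, -16.507], TCP at [0.202, -0.644, 0.249] pointing down, gripper open.
Joint ranges: [-176.03, 176.03], [-82.01, 121.73], [-58.28, 71.71], [-173.87, 95.51], [-174.79, -0.11], [-173.66, 173.66]. Speed limits (degrees/s): [136.94, 136.94, 172.46, 180, 180, 180].

## Interface

Orientations are given as [roll, pitch, yaw] about the fixed x, y, z axes, in that order (R = Rz(yaw) Ry(pitch) Rx(roll)).
In Python, from plant import get_state, cams, r gives the robot as it stands.
- The arm moves only by the tool apply_moves, never from a script. Its argument "targets" is a list of rows, each an object with "dp": the shift along the world's x, y, z in m, a list of three; "yaw": the turn about the world's z in degrees. In form: [{"dp": [x, y, z], "yaw": yaw}, ...]. A call has 1 to 20 rows; each row is the pose to reach, as a shift and turn from the pose commanded when the call began; what a row does not reach only later rows make up. A row lasts 1/12 s, in which the tool goes at most 41.7 mm and 7.16 degrees, less where a joint would pass 70% of its speed; a pose out of reach is approached as far as the arm can. A call with a gripper value outside its range is refused whole. "grip" is the gripper command: -1 is fully open, 1 is shut, values between are in proportion, set as the call begins (left out, the last holds). The fingers move at their own pace and stop on an object; "squeeze" is the grip in N (left out, the last holds). Time passes only in rows, so rows that repeat a pose let the fingers close. It gives the time, the measured TCP pose, the force, the opening and the grip force at its end, in the units of the state.
- get_state(): the state, without advancing time (a new reading comes with each control period).
- cams.capture(name): name is "side" or "top"; returns a dict with "image" (420x560x3 uint8, red, green, blue), "range_z" (420x560 float32, m along the optical axis (not along the pixel's ray), 0 where there is no reading), "fx", "fy", "cx", "cy" (pixels), "k1" (the pictures are not rectified: a ray, as slopes to the right and down, at radius r is drawn at 1 + k1 r^2 times it, then the intrinsics apply), "R" (3x3) and "t" (3): a world point X has camera coordinates R X + t. Camera axes: x right, y down, z forward; pixel columns grow to the right and rows downward; lengths in m; the calibration is good to about 2 mm. A picture is of the moment at which its call begins.
- r.close_job(): hands the job in; it is judged then, once.
The state is a dict: "time_s": time; "joints": joint angles; "qd": joint speeds; "joint_torque": joint torques, N m; "tcp_pos": TCP position; "eef_rot": TCP orientation; "contact_force": force on the tool from outside, world axes, zero at the start; "moment": the same for the moment, N m; "gripper_width": finger opening in m; "gripper_force": force on a finger pad.
Only numpy, scipy, OpenCV 4.12 (cv2) and the standard library are available. Lean on these libraries where they do the work, as an engineer would, in place of code of your own. Each camera call takes 0.05 s, during which the arm holds its last target. There are 200 camera calls.

## Working session

There is one attempt and no reset: what is moved stays moved. The work goes in short steps, Python scripts to look and compute and a tool call to move; the robot and the scene stay as the last step left them, time stands still between calls to the robot, and variables do not carry over. Pictures are saved under pics/ and viewed, at most 11 in all, crops included, and the job is handed in when it is done.

Besides the shell and the picture viewer there is one more tool, called after "Emit:" by a JSON object that holds its "fn" and its "kwargs". apply_moves: Moves the arm, as the interface text tells. Its arguments: {"type":"object","properties":{"targets":{"type":"array","items":{"type":"object","properties":{"dp":{"type":"array","items":{"type":"number"}},"yaw":{"type":"number"}}}},"grip":{"type":"number"},"squeeze":{"type":"number"}},"required":["targets"]}

```bash
ls; mkdir -p pics; cat > h.py <<'E'
import numpy as np, cv2, pickle
from plant import get_state, cams, r
def cap(n):
    c=cams.capture(n); pickle.dump(c,open(f'/tmp/{n}.pkl','wb')); return c
def load(n): return pickle.load(open(f'/tmp/{n}.pkl','rb'))
def cloud(c):
    h,w=c['range_z'].shape
    K=np.array([[c['fx'],0,c['cx']],[0,c['fy'],c['cy']],[0,0,1]])
    u,v=np.meshgrid(np.arange(w),np.arange(h))
    p=np.stack([u,v],-1).reshape(-1,1,2).astype(float)
    n=cv2.undistortPoints(p,K,np.array([c['k1'],0,0,0.])).reshape(h,w,2)
    z=c['range_z'][...,None]
    X=np.concatenate([n*z,z],-1)
    return (X-np.array(c['t']).ravel())@np.array(c['R']), n
def ray(c,u,v,h):
    K=np.array([[c['fx'],0,c['cx']],[0,c['fy'],c['cy']],[0,0,1]])
    n=cv2.undistortPoints(np.array([[[u,v]]],float),K,np.array([c['k1'],0,0,0.])).ravel()
    R=np.array(c['R']);d=R.T@np.array([n[0],n[1],1]);o=-R.T@np.array(c['t']).ravel()
    return o+d*(h-o[2])/d[2]
E
python3 - <<'E'
from h import *
for n in('top','side'):
    c=cap(n); cv2.imwrite(f'pics/{n}0.png',c['image'][...,::-1])
    print(n,c['fx'],c['k1'],-np.array(c['R']).T@np.array(c['t']).ravel(),np.array(c['R'])[2])
s=get_state();print({k:s[k] for k in s})
E
```

```text
pics
top 469.6857882818774 -0.15777099357489835 [ 0.51562735 -0.0082945   1.26903407] [ 0.07953614 -0.00941941 -0.99678748]
side 424.1437178411652 -0.10067152057064277 [0.3729619  0.71424995 0.90521848] [ 0.22337728 -0.64629008 -0.72966549]
{'time_s': 0.1, 'joints': array([-5.60851183e+01,  2.05885403e+01,  6.39110745e-01, -1.86056142e-02,
       -7.01361558e+01, -1.65086659e+01]), 'qd': array([-0.0831341 , -0.03916098,  0.17900724,  0.1006729 , -0.0865118 ,
        0.02161594]), 'joint_torque': array([-3.26127563e-03, -5.84162664e+01,  2.93748540e+01,  7.01573879e+00,
        1.00469420e-02, -8.46623448e-05]), 'tcp_pos': array([ 0.20180144, -0.64370071,  0.24770064]), 'eef_rot': array([ 1.79912972e+02, -7.55201643e-03, -1.62600113e+02]), 'contact_force': array([ 0.5841034 ,  0.1702082 , -0.28058041]), 'moment': array([ 0.00758641,  0.01119725, -0.03127679]), 'gripper_force': 0.0, 'gripper_width': 0.08776065577385742}
```

View pics/top0.png

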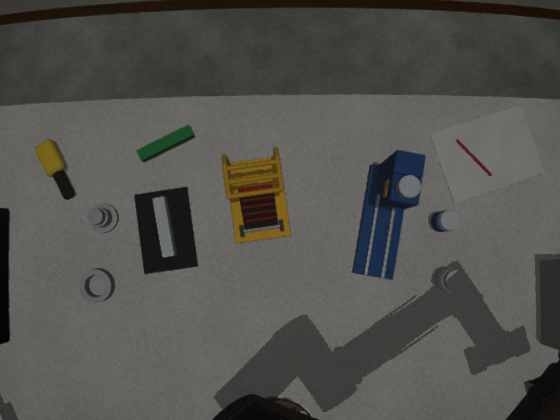

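View pics/side0.png

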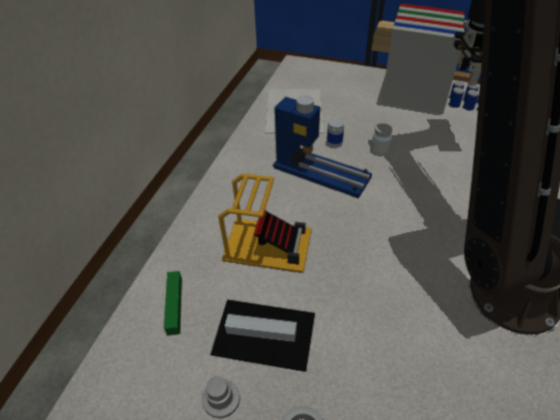

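Top view: the candidates for the bar are the silver bar at (163,227) on the black mat and the green bar at (166,143). The silver one matches: aluminium, on the mat. The press is at (390,215), the pedal at (258,200), the bystanders at (102,217), (97,285), (445,220) and (447,279). Next I'll measure them.

```bash
cat > m.py <<'E'
from h import *
c=load('top'); P,_=cloud(c); im=c['image']; hsv=cv2.cvtColor(im,cv2.COLOR_RGB2HSV)
def rect(mask,box,h,name):
    u0,v0,u1,v1=box; m=np.zeros(mask.shape,np.uint8); m[v0:v1,u0:u1]=mask[v0:v1,u0:u1]
    k,l,s,_=cv2.connectedComponentsWithStats(m); i=1+np.argmax(s[1:,4]); 
    cn=max(cv2.findContours((l==i).astype(np.uint8),0,cv2.CHAIN_APPROX_NONE)[0],key=len)[:,0]
    w=np.array([ray(c,u,v,h)[:2] for u,v in cn])
    r_=cv2.minAreaRect((w*1000).astype(np.float32)); print(name,s[i,4],'ctr mm',np.round(r_[0],1),'size',np.round(r_[1],1),'ang',round(r_[2],2),'medz',np.round(np.median(P[l==i][:,2])*1000,1))
    return l==i
V=hsv[...,2]
bm=rect((V>100),(140,190,190,265),.04,'bar')
rect((V<60),(130,185,200,275),.004,'mat')
blue=(hsv[...,0]>100)&(hsv[...,0]<130)&(hsv[...,1]>100)
rect(blue&(P[...,2]<.05),(345,140,432,285),.02,'pressbase')
rect(blue&(P[...,2]>.19),(345,140,432,285),.22,'head')
yel=(hsv[...,0]>15)&(hsv[...,0]<35)&(hsv[...,1]>120)
rect(yel&(P[...,2]<.05),(215,140,300,250),.012,'pedbase')
rect(yel&(P[...,2]>.15),(215,140,300,250),.19,'roof')
for nm,(u,v) in dict(flange=(102,217),ring=(97,285),tin=(445,220),jar=(447,279)).items(): print(nm,ray(c,u,v,.07).round(3))
# rails: bright in channel
rm=(hsv[...,1]<90)&(V>100)
for v in range(200,276,15): 
    us=np.where(rm[v,345:410])[0]+345; print(v,us, (P[v,us]*1000).round(0).tolist() if v==230 else '')
big=cv2.resize(im[130:290,340:440],None,fx=5,fy=5,interpolation=cv2.INTER_CUBIC)[:600]
ped=cv2.resize(im[140:250,210:300],None,fx=5,fy=5,interpolation=cv2.INTER_CUBIC)
bar=cv2.resize(im[120:280,130:210],None,fx=3.4,fy=3.4)
o=np.zeros((600,800,3),np.uint8)
pr=cv2.resize(im[135:285,345:430],(340,600)); o[:, :340]=pr; pd=cv2.resize(im[140:250,215:295],(240,330)); o[:330,345:585]=pd; b=cv2.resize(im[120:280,130:210],(210,420)); o[:420,590:800]=b
cv2.imwrite('pics/crop1.png',o[...,::-1])
E
python3 m.py
```

```text
bar 668 ctr mm [582.3 288.3] size [157.1  30.4] ang 10.28 medz 40.0
mat 3606 ctr mm [575.1 290. ] size [219.8 149.4] ang 7.66 medz 4.0
pressbase 1118 ctr mm [ 598.3 -255.9] size [ 29.3 298.1] ang 79.01 medz 19.7
head 1150 ctr mm [ 675.4 -306.9] size [ 77.2 123.1] ang 78.67 medz 219.3
pedbase 1131 ctr mm [606.2  31.8] size [120.  148.2] ang 7.38 medz 11.9
roof 1170 ctr mm [695.7  43.4] size [106.6 134.6] ang 7.56 medz 194.5
flange [0.607 0.444 0.07 ]
ring [0.43  0.456 0.07 ]
tin [ 0.587 -0.454  0.07 ]
jar [ 0.433 -0.454  0.07 ]
200 [345 346 347 348 349 350 351 352 353 354 355 356 357 358 359 360 361 362] 
215 [345 346 347 348 349 350 351 353 354 355 356 357 358 359 360 374 375 376
 392 404 405 406 407 408 409] 
230 [345 346 347 348 349 350 351 352 353 354 355 356 357 372 373 390 402 403
 404 405 406 408 409] [[568.0, -198.0, 4.0], [568.0, -201.0, -1.0], [568.0, -204.0, 1.0], [568.0, -207.0, -2.0], [568.0, -209.0, 0.0], [568.0, -212.0, 2.0], [568.0, -215.0, -3.0], [568.0, -217.0, -0.0], [568.0, -220.0, -2.0], [568.0, -224.0, -5.0], [568.0, -226.0, -1.0], [567.0, -228.0, 2.0], [567.0, -231.0, 1.0], [565.0, -265.0, 34.0], [566.0, -269.0, 27.0], [565.0, -314.0, 32.0], [565.0, -356.0, 0.0], [565.0, -359.0, -0.0], [565.0, -361.0, 2.0], [565.0, -365.0, -2.0], [565.0, -367.0, 0.0], [565.0, -373.0, -2.0], [565.0, -375.0, 2.0]]
245 [345 346 347 348 349 350 351 352 353 354 355 369 370 371 387 388 401 402
 403 404 405 406 407 408 409] 
260 [345 346 347 348 349 350 351 352 367 368 385 397 398 399 400 401 402 409] 
275 [345 346 347 348 349 350 351 352 353 354 355 356 357 358 359 360 361 362
 363 382 383 395 396 397 398 399 400 401 404]
```

View pics/crop1.png

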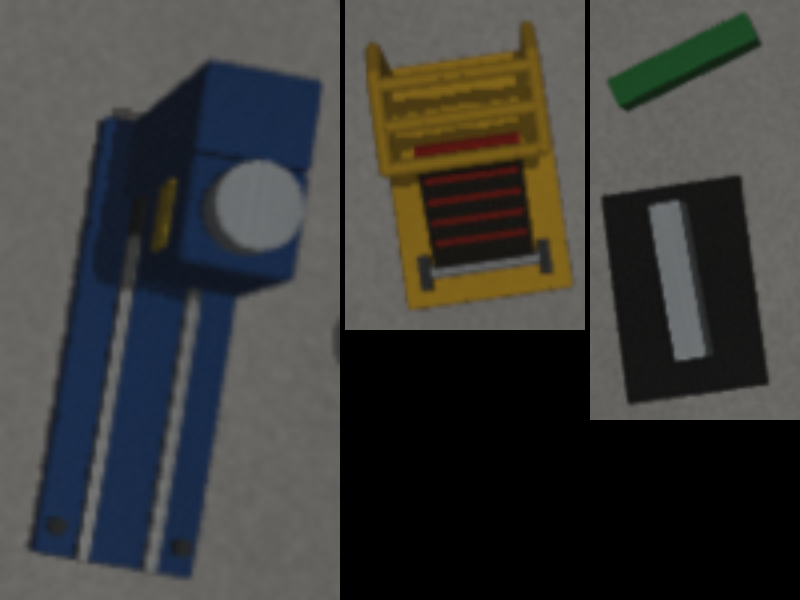

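The crop confirms it: the silver bar lies on the mat, and the green one is the look-alike. Now I'll refine the rails and check the pedal heights.

```bash
cat > m2.py <<'E'
from h import *
c=load('top'); P,_=cloud(c); im=c['image'].astype(float)
red=im[...,0]
L=[];Rr=[]
for v in range(212,276):
    ctr=375-(v-215)*12/60
    for lst,u0 in((L,ctr-8),(Rr,ctr+9)):
        a=int(round(u0)); us=np.arange(a,a+17); 
        w=np.clip(red[v,us]-60,0,None); k=us[np.argmax(w)]; uu=np.arange(k-3,k+4); w=np.clip(red[v,uu]-50,0,None)
        if w.sum()>60: lst.append(ray(c,(w*uu).sum()/w.sum(),v,.032)[:2]*1000)
for n,l in(('L',L),('R',Rr)):
    l=np.array(l); f=cv2.fitLine(l.astype(np.float32),cv2.DIST_HUBER,0,.01,.01).ravel(); 
    f=f*np.sign(f[0]) if f[0]<0 else f
    y=lambda x:f[3]+(x-f[2])*f[1]/f[0]
    print(n,len(l),'yaw',np.degrees(np.arctan2(f[1],f[0])),'y@500',y(500),'y@577',y(577))
# near base edge: depth / blue transition along columns
hsv=cv2.cvtColor(c['image'],cv2.COLOR_RGB2HSV)
blue=(hsv[...,0]>100)&(hsv[...,0]<130)&(hsv[...,1]>100)
e=[]
for u in range(356,393,2):
    vs=np.where(blue[255:290,u])[0]
    if len(vs): e.append(ray(c,u,255+vs.max()+.5,.02)[:2]*1000)
print(np.round(e,1).tolist())
# pedal frame profile
yaw=np.radians(7.5); o=np.array([.6,.03]) 
m=(P[...,0]>.5)&(P[...,0]<.8)&(abs(P[...,1]-.035)<.12)&(P[...,2]>.008)
Q=P[m]; hs=hsv[m]
import sys
R=np.array([[np.cos(yaw),np.sin(yaw)],[-np.sin(yaw),np.cos(yaw)]])
q=(Q[:,:2]-[.606,.032])@R.T
mid=abs(q[:,1])<.03
for a in np.arange(-.08,.2,.01):
    s=mid&(abs(q[:,0]-a)<.005)
    if s.any(): print(round(a,3),(np.percentile(Q[s,2],[10,50,90])*1000).round(),s.sum())
E
python3 m2.py
```

```text
L 64 yaw -10.996349 y@500 -254.50253 y@577 -269.46472
R 64 yaw -11.027592 y@500 -301.47443 y@577 -316.4802
[[453.5, -222.2], [450.7, -227.5], [450.6, -232.9], [450.5, -238.3], [466.3, -244.0], [498.1, -250.2], [447.4, -254.4], [444.6, -259.8], [444.5, -265.2], [444.4, -270.6], [441.6, -276.0], [441.5, -281.4], [446.7, -286.9], [478.5, -293.1], [438.2, -303.1], [435.4, -308.5], [435.3, -313.9], [435.1, -319.4]]
-0.06 [ 9. 12. 15.] 33
-0.05 [ 9. 12. 14.] 73
-0.04 [ 9. 12. 15.] 82
-0.03 [31. 35. 39.] 96
-0.02 [37. 40. 44.] 88
-0.01 [43. 47. 52.] 94
-0.0 [50. 53. 56.] 91
0.01 [55. 59. 63.] 92
0.02 [62. 66. 69.] 96
0.03 [68. 72. 76.] 98
0.04 [ 76.  86. 197.] 196
0.05 [ 81.  88. 196.] 88
0.06 [92. 96. 99.] 31
0.07 [ 93. 102. 196.] 129
0.08 [189. 195. 198.] 77
0.09 [ 9. 13. 16.] 77
0.1 [ 10. 188. 194.] 46
0.11 [ 13. 194. 198.] 132
0.12 [10. 12. 17.] 89
0.13 [10. 13. 15.] 71
0.14 [10. 11. 13.] 7
0.15 [ 9. 13. 15.] 36
0.16 [ 9. 11. 13.] 20
0.18 [11. 11. 11.] 1
```

Estimates from the images:
- **Bar:** centre (0.582, 0.288), yaw +10.3°.
- **Nest:** (0.581, -0.294), yaw -11.0°.
- **Pedal unit:** (0.648, 0.037), yaw +7.5°.

I'll grasp the bar 30 mm behind its centre, so the gripper stays clear of the head when sliding. First move: above the bar.

Emit:
{"fn": "apply_moves", "kwargs": {"targets": [{"dp": [0.03, 0.03, 0], "yaw": 0}, {"dp": [0.05, 0.06, 0], "yaw": 0}, {"dp": [0.07, 0.1, 0], "yaw": 0}, {"dp": [0.09, 0.135, 0], "yaw": 0}, {"dp": [0.11, 0.17, 0], "yaw": 0}, {"dp": [0.13, 0.205, 0], "yaw": 0}, {"dp": [0.15, 0.24, 0], "yaw": 0}, {"dp": [0.17, 0.275, 0], "yaw": 0}, {"dp": [0.19, 0.31, 0], "yaw": 0}, {"dp": [0.21, 0.345, 0], "yaw": 0}, {"dp": [0.22, 0.385, 0], "yaw": 0}, {"dp": [0.23, 0.425, 0], "yaw": 0}, {"dp": [0.24, 0.465, 0], "yaw": 0}, {"dp": [0.25, 0.505, 0], "yaw": 0}, {"dp": [0.26, 0.545, 0], "yaw": 0}, {"dp": [0.27, 0.585, 0], "yaw": 0}, {"dp": [0.28, 0.625, 0], "yaw": 0}, {"dp": [0.29, 0.665, 0], "yaw": 0}, {"dp": [0.3, 0.705, 0], "yaw": 0}, {"dp": [0.31, 0.745, 0], "yaw": 0}], "grip": -1}}

```text
time_s: 1.77
tcp_pos: [0.5117, 0.1031, 0.2486]
eef_rot: [180.0, 0.0, -162.6]
contact_force: [2.1, -0.9, -0.1]
gripper_width: 0.0875
gripper_force: 0.0
```

Emit:
{"fn": "apply_moves", "kwargs": {"targets": [{"dp": [0.01, 0.04, 0], "yaw": -2}, {"dp": [0.02, 0.08, 0], "yaw": -4}, {"dp": [0.03, 0.12, -0.01], "yaw": -6}, {"dp": [0.035, 0.15, -0.03], "yaw": -7.1}, {"dp": [0.041, 0.175, -0.06], "yaw": -7.1}, {"dp": [0.041, 0.182, -0.09], "yaw": -7.1}, {"dp": [0.041, 0.182, -0.12], "yaw": -7.1}, {"dp": [0.041, 0.182, -0.13], "yaw": -7.1}, {"dp": [0.041, 0.182, -0.13], "yaw": -7.1}, {"dp": [0.041, 0.182, -0.13], "yaw": -7.1}]}}

```text
time_s: 2.6
tcp_pos: [0.5532, 0.2827, 0.1191]
eef_rot: [-180.0, -0.0, -169.7]
contact_force: [0.7, 0.3, 1.7]
gripper_width: 0.0874
gripper_force: 0.0
```

```bash
python3 - <<'E'
from h import *
s=get_state(); print(s['tcp_pos'],s['eef_rot'],s['joints'])
c=cap('side'); cv2.imwrite('pics/side1.png',cv2.resize(c['image'][250:420,150:400],None,fx=3,fy=3)[...,::-1])
E
```

```text
[0.55321626 0.28265425 0.11908348] [-1.79958121e+02 -1.11658378e-02 -1.69691893e+02] [ 4.50637964e+01  2.17883750e+01 -1.57381201e+01  3.53431309e-02
 -5.25065583e+01 -1.24777206e+02]
```

View pics/side1.png

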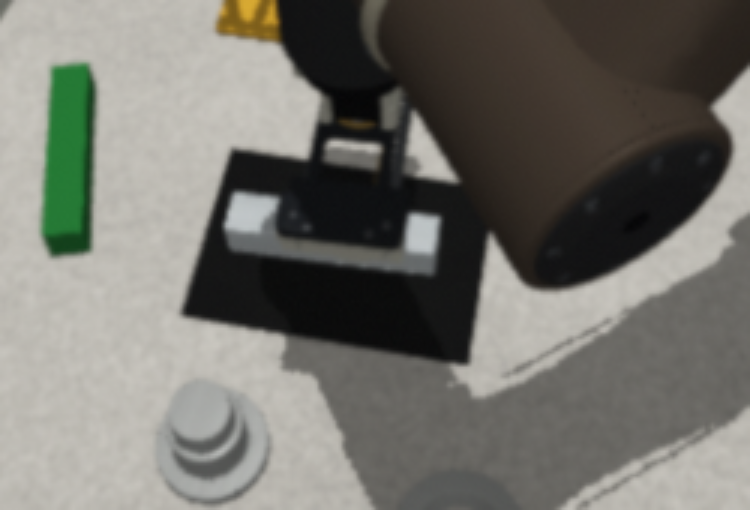

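The gripper straddles the bar, with its 78 mm side along it, as wanted. I'll descend and close.

Emit:
{"fn": "apply_moves", "kwargs": {"targets": [{"dp": [0, 0, -0.025], "yaw": 0}, {"dp": [0, 0, -0.05], "yaw": 0}, {"dp": [0, 0, -0.065], "yaw": 0}, {"dp": [0, 0, -0.072], "yaw": 0}, {"dp": [0, 0, -0.076], "yaw": 0}, {"dp": [0, 0, -0.076], "yaw": 0}]}}

```text
time_s: 3.15
tcp_pos: [0.5536, 0.2832, 0.0436]
eef_rot: [180.0, 0.1, -169.7]
contact_force: [-0.6, 0.7, -0.1]
gripper_width: 0.0877
gripper_force: 0.0
```

Emit:
{"fn": "apply_moves", "kwargs": {"targets": [{"dp": [0, 0, 0], "yaw": 0}, {"dp": [0, 0, 0], "yaw": 0}, {"dp": [0, 0, 0], "yaw": 0}, {"dp": [0, 0, 0], "yaw": 0}, {"dp": [0, 0, 0], "yaw": 0}, {"dp": [0, 0, 0], "yaw": 0}, {"dp": [0, 0, 0], "yaw": 0}, {"dp": [0, 0, 0], "yaw": 0}, {"dp": [0, 0, 0], "yaw": 0}, {"dp": [0, 0, 0], "yaw": 0}], "grip": 1, "squeeze": 50}}

```text
time_s: 3.98
tcp_pos: [0.5529, 0.283, 0.0425]
eef_rot: [180.0, -0.0, -169.7]
contact_force: [1.1, 0.5, 0.1]
gripper_width: 0.0314
gripper_force: 50.0
```

Emit:
{"fn": "apply_moves", "kwargs": {"targets": [{"dp": [0, 0, 0.01], "yaw": 0}, {"dp": [0, 0, 0.02], "yaw": 0}, {"dp": [0, 0, 0.035], "yaw": 0}, {"dp": [0, 0, 0.055], "yaw": 0}, {"dp": [0, 0, 0.08], "yaw": 0}, {"dp": [0, 0, 0.105], "yaw": 0}, {"dp": [0, 0, 0.13], "yaw": 0}, {"dp": [0, 0, 0.155], "yaw": 0}, {"dp": [0, 0, 0.18], "yaw": 0}, {"dp": [-0.005, 0, 0.205], "yaw": 0}, {"dp": [-0.01, 0, 0.225], "yaw": 0}, {"dp": [-0.015, 0, 0.237], "yaw": 0}, {"dp": [-0.02, 0, 0.237], "yaw": 0}, {"dp": [-0.02, 0, 0.237], "yaw": 0}]}}

```text
time_s: 5.15
tcp_pos: [0.5317, 0.2828, 0.2797]
eef_rot: [179.9, -0.0, -169.7]
contact_force: [0.7, 0.3, -5.7]
gripper_width: 0.0319
gripper_force: 50.0
```

```bash
python3 - <<'E'
from h import *
s=get_state(); print(s['tcp_pos'],s['contact_force'],s['moment'],s['gripper_width'])
c=cap('side'); P,_=cloud(c); im=c['image']; cv2.imwrite('pics/side2.png',cv2.resize(im[100:420,100:450],None,fx=1.8,fy=1.8)[...,::-1])
E
```

```text
[0.53167064 0.28279753 0.27972158] [ 0.668097    0.29782108 -5.6581992 ] [-0.16766611  0.17568189  0.00250083] 0.03192627645962641
```

View pics/side2.png

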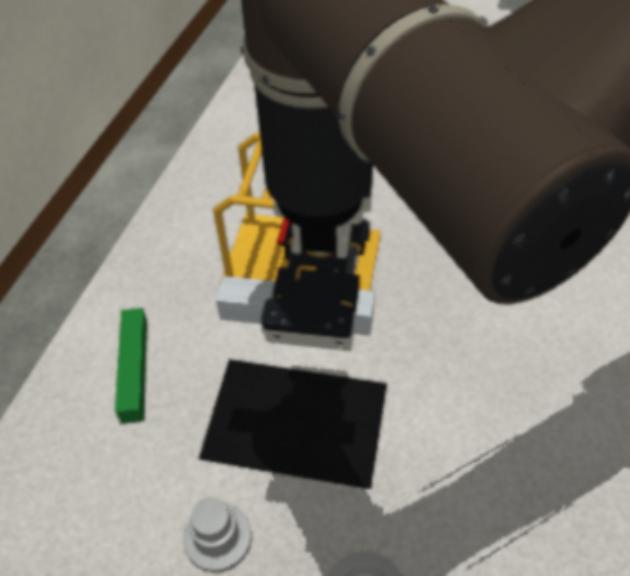

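The bar is held level, about 0.58 kg, and the flange and mat are undisturbed. I'll carry it over above the channel mouth.

Emit:
{"fn": "apply_moves", "kwargs": {"targets": [{"dp": [-0.01, -0.02, 0], "yaw": 0}, {"dp": [-0.02, -0.05, 0], "yaw": -1}, {"dp": [-0.03, -0.085, 0], "yaw": -3}, {"dp": [-0.04, -0.12, 0], "yaw": -5}, {"dp": [-0.05, -0.155, 0], "yaw": -7}, {"dp": [-0.05, -0.19, 0], "yaw": -9}, {"dp": [-0.05, -0.225, 0], "yaw": -11}, {"dp": [-0.05, -0.26, 0], "yaw": -13}, {"dp": [-0.05, -0.295, 0], "yaw": -15}, {"dp": [-0.05, -0.33, 0], "yaw": -17}, {"dp": [-0.05, -0.365, 0], "yaw": -19}, {"dp": [-0.05, -0.4, 0], "yaw": -21.3}, {"dp": [-0.05, -0.435, 0], "yaw": -21.3}, {"dp": [-0.05, -0.47, 0], "yaw": -21.3}, {"dp": [-0.05, -0.505, 0], "yaw": -21.3}, {"dp": [-0.047, -0.535, 0], "yaw": -21.3}, {"dp": [-0.04, -0.553, 0], "yaw": -21.3}, {"dp": [-0.037, -0.56, 0], "yaw": -21.3}, {"dp": [-0.037, -0.56, 0], "yaw": -21.3}, {"dp": [-0.037, -0.56, 0], "yaw": -21.3}]}}

```text
time_s: 6.87
tcp_pos: [0.4953, -0.2769, 0.2778]
eef_rot: [180.0, -0.2, 168.9]
contact_force: [-0.1, -0.0, -4.2]
gripper_width: 0.0317
gripper_force: 50.0
```

Emit:
{"fn": "apply_moves", "kwargs": {"targets": [{"dp": [0, 0, -0.03], "yaw": 0}, {"dp": [0, 0, -0.065], "yaw": 0}, {"dp": [0, 0, -0.1], "yaw": 0}, {"dp": [0, 0, -0.13], "yaw": 0}, {"dp": [0, 0, -0.155], "yaw": 0}, {"dp": [0, 0, -0.17], "yaw": 0}, {"dp": [0, 0, -0.175], "yaw": 0}, {"dp": [0, 0, -0.175], "yaw": 0}, {"dp": [0, 0, -0.175], "yaw": 0}]}}

```text
time_s: 7.62
tcp_pos: [0.4965, -0.2766, 0.1053]
eef_rot: [-180.0, 0.0, 169.1]
contact_force: [0.2, 0.6, -3.8]
gripper_width: 0.0319
gripper_force: 50.0
```

```bash
python3 - <<'E'
from h import *
s=get_state(); print(s['tcp_pos'],s['eef_rot'],s['contact_force'])
a=cap('side')['image'][80:210,240:400]; b=cap('top')['image'][130:290,330:440]
o=np.zeros((600,800,3),np.uint8); o[:325,:400]=cv2.resize(a,(400,325)); o[:576,404:800]=cv2.resize(b,(396,576)); cv2.imwrite('pics/lay.png',o[...,::-1])
E
```

```text
[ 0.49645802 -0.27663165  0.10534136] [-1.79983401e+02  3.78030192e-02  1.69078052e+02] [ 0.15011754  0.59304279 -3.75898087]
```

View pics/lay.png

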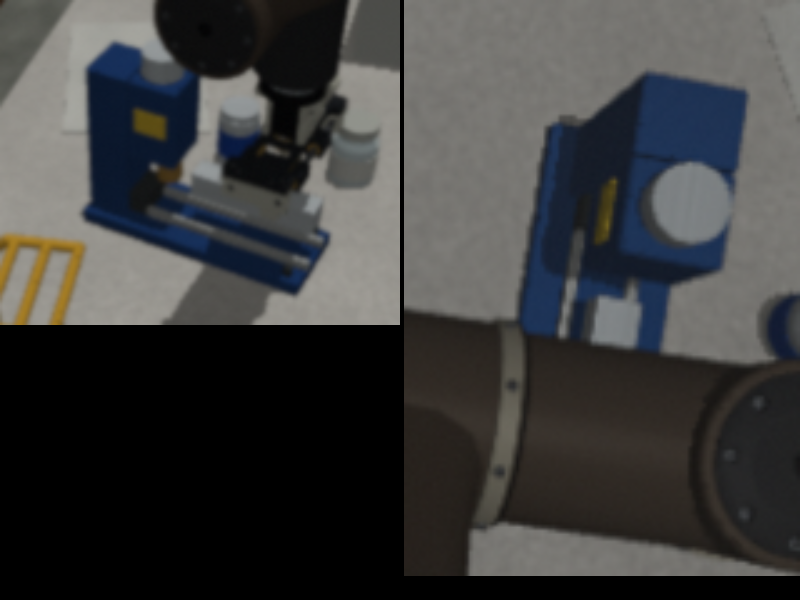

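The bar hovers over the channel mouth and roughly in line. A brown wrist link sits close to the head, so I'll check its clearance and the bar's lateral offset.

```bash
cat > m3.py <<'E'
from h import *
d=np.array([.9816,-.1908]); n=np.array([.1908,.9816]); N=np.array([.581,-.2938])
for nm in('top','side'):
    c=load(nm); P,_=cloud(c); hsv=cv2.cvtColor(c['image'],cv2.COLOR_RGB2HSV)
    q=np.stack([(P[...,:2]-N)@d,(P[...,:2]-N)@n,P[...,2]],-1)*1000
    m=(abs(q[...,1])<90)&(q[...,0]>-200)&(q[...,0]<25)&(q[...,2]>110)&(c['range_z']>0)
    for z in range(110,520,30):
        s=m&(abs(q[...,2]-z-15)<15)
        if s.sum()>5: print(nm,z,'max x',np.percentile(q[s][:,0],[50,98]).round(),'y',np.percentile(q[s][:,1],[2,98]).round(),s.sum())
    b=(hsv[...,1]<60)&(hsv[...,2]>90)&(abs(q[...,2]-99)<10)&(abs(q[...,1])<35)&(q[...,0]>-160)&(q[...,0]<60)
    if b.sum(): print('bar top',nm,b.sum(),np.percentile(q[b],[3,50,97],axis=0).round(1).tolist())
E
python3 m3.py
```

```text
top 410 max x [-134.  -35.] y [-7. 18.] 20
top 440 max x [-133.  -41.] y [ 7. 80.] 23
top 470 max x [-115.  -42.] y [23. 89.] 752
top 500 max x [-87. -44.] y [-39.  86.] 3620
bar top top 154 [[-6.0, -13.5, 98.6], [9.1, 0.7, 103.4], [23.8, 15.9, 106.8]]
side 140 max x [-112.  -49.] y [-84.  90.] 266
side 170 max x [-100.  -52.] y [-82.  89.] 600
side 200 max x [-93. -65.] y [-16.  20.] 190
side 230 max x [-106.  -52.] y [-35.  39.] 209
side 260 max x [-99. -55.] y [ 2. 47.] 199
side 290 max x [-104.  -61.] y [ 1. 48.] 310
side 320 max x [-111.  -78.] y [ 0. 49.] 267
side 350 max x [-119.  -91.] y [-2. 46.] 186
side 470 max x [-53. -42.] y [22. 83.] 25
side 500 max x [-81. -45.] y [-32.  84.] 689
bar top side 136 [[-136.1, -14.4, 96.4], [-2.8, 6.3, 102.4], [23.4, 17.6, 106.3]]
```

The link is above z = 0.41, well clear. The bar is centred over the channel within 1 mm, so I'll lower it slowly.

Emit:
{"fn": "apply_moves", "kwargs": {"targets": [{"dp": [0, -0.001, -0.015], "yaw": 0}, {"dp": [0, -0.001, -0.028], "yaw": 0}, {"dp": [0, -0.001, -0.036], "yaw": 0}, {"dp": [0, -0.001, -0.04], "yaw": 0}, {"dp": [0, -0.001, -0.042], "yaw": 0}, {"dp": [0, -0.001, -0.043], "yaw": 0}, {"dp": [0, -0.001, -0.044], "yaw": 0}, {"dp": [0, -0.001, -0.045], "yaw": 0}, {"dp": [0, -0.001, -0.045], "yaw": 0}]}}

```text
time_s: 8.47
tcp_pos: [0.4961, -0.2781, 0.0598]
eef_rot: [180.0, 0.0, 169.0]
contact_force: [0.4, -0.1, -3.7]
gripper_width: 0.0315
gripper_force: 50.0
```

Emit:
{"fn": "apply_moves", "kwargs": {"targets": [{"dp": [0, 0, -0.0005], "yaw": 0}, {"dp": [0, 0, -0.001], "yaw": 0}, {"dp": [0, 0, -0.0015], "yaw": 0}, {"dp": [0, 0, -0.002], "yaw": 0}, {"dp": [0, 0, -0.002], "yaw": 0}]}}

```text
time_s: 8.88
tcp_pos: [0.496, -0.2781, 0.0585]
eef_rot: [-180.0, 0.0, 169.0]
contact_force: [-2.2, 2.5, 5.1]
gripper_width: 0.0317
gripper_force: 50.0
```

Floor contact felt. Now I'll slide the bar in with light down-force, still gripping.

Emit:
{"fn": "apply_moves", "kwargs": {"targets": [{"dp": [0.003, -0.0006, 0.0004], "yaw": 0}, {"dp": [0.007, -0.0014, 0.0007], "yaw": 0}, {"dp": [0.0115, -0.0022, 0.0007], "yaw": 0}, {"dp": [0.016, -0.0031, 0.0007], "yaw": 0}, {"dp": [0.0205, -0.004, 0.0007], "yaw": 0}, {"dp": [0.025, -0.0049, 0.0007], "yaw": 0}, {"dp": [0.0295, -0.0057, 0.0007], "yaw": 0}, {"dp": [0.034, -0.0066, 0.0007], "yaw": 0}, {"dp": [0.0385, -0.0075, 0.0007], "yaw": 0}, {"dp": [0.043, -0.0084, 0.0007], "yaw": 0}, {"dp": [0.046, -0.0089, 0.0007], "yaw": 0}, {"dp": [0.048, -0.0093, 0.0007], "yaw": 0}, {"dp": [0.048, -0.0093, 0.0007], "yaw": 0}]}}

```text
time_s: 9.97
tcp_pos: [0.5435, -0.2876, 0.0585]
eef_rot: [-180.0, -0.1, 169.0]
contact_force: [-6.2, 0.8, 5.5]
gripper_width: 0.0317
gripper_force: 50.0
```

Emit:
{"fn": "apply_moves", "kwargs": {"targets": [{"dp": [0.001, -0.0002, 0.0005], "yaw": 0}, {"dp": [0.002, -0.0004, 0.0008], "yaw": 0}, {"dp": [0.003, -0.0006, 0.0008], "yaw": 0}, {"dp": [0.004, -0.0008, 0.0008], "yaw": 0}, {"dp": [0.005, -0.001, 0.0008], "yaw": 0}, {"dp": [0.006, -0.0012, 0.0008], "yaw": 0}]}}

```text
time_s: 10.47
tcp_pos: [0.5501, -0.2886, 0.0588]
eef_rot: [180.0, -0.0, 169.0]
contact_force: [0.3, 0.1, -3.4]
gripper_width: 0.0317
gripper_force: 50.0
```

Emit:
{"fn": "apply_moves", "kwargs": {"targets": [{"dp": [0.001, -0.0002, -0.0005], "yaw": 0}, {"dp": [0.002, -0.0004, -0.0005], "yaw": 0}, {"dp": [0.003, -0.0006, -0.0005], "yaw": 0}, {"dp": [0.004, -0.0008, -0.0005], "yaw": 0}, {"dp": [0.004, -0.0008, -0.0005], "yaw": 0}]}}

```text
time_s: 10.88
tcp_pos: [0.5502, -0.2886, 0.0585]
eef_rot: [180.0, -0.4, 169.0]
contact_force: [-12.9, 5.2, 9.0]
gripper_width: 0.0316
gripper_force: 50.0
```

The bar has stopped against something at the expected place (-14 N). I'll ease the push, release, lift and check.

Emit:
{"fn": "apply_moves", "kwargs": {"targets": [{"dp": [-0.002, 0.0004, 0.0002], "yaw": 0}, {"dp": [-0.002, 0.0004, 0.0004], "yaw": 0}]}}

```text
time_s: 11.05
tcp_pos: [0.5502, -0.2886, 0.0587]
eef_rot: [180.0, -0.2, 169.0]
contact_force: [-5.2, 2.0, -2.8]
gripper_width: 0.0312
gripper_force: 50.0
```

Emit:
{"fn": "apply_moves", "kwargs": {"targets": [{"dp": [0, 0, 0], "yaw": 0}, {"dp": [0, 0, 0], "yaw": 0}, {"dp": [0, 0, 0], "yaw": 0}, {"dp": [0, 0, 0], "yaw": 0}, {"dp": [0, 0, 0], "yaw": 0}, {"dp": [0, 0, 0], "yaw": 0}, {"dp": [-0.01, 0.002, 0.02], "yaw": 0}, {"dp": [-0.03, 0.006, 0.05], "yaw": 0}, {"dp": [-0.055, 0.01, 0.08], "yaw": 0}, {"dp": [-0.075, 0.015, 0.11], "yaw": 0}, {"dp": [-0.09, 0.045, 0.14], "yaw": 0}, {"dp": [-0.1, 0.08, 0.16], "yaw": 0}, {"dp": [-0.1, 0.115, 0.17], "yaw": 0}, {"dp": [-0.1, 0.15, 0.17], "yaw": 0}, {"dp": [-0.1, 0.185, 0.17], "yaw": 0}, {"dp": [-0.1, 0.22, 0.17], "yaw": 0}, {"dp": [-0.1, 0.25, 0.17], "yaw": 0}, {"dp": [-0.1, 0.26, 0.17], "yaw": 0}], "grip": -1}}

```text
time_s: 12.55
tcp_pos: [0.452, -0.0261, 0.2295]
eef_rot: [179.9, 0.1, 169.1]
contact_force: [-0.5, 0.1, -0.3]
gripper_width: 0.0874
gripper_force: 0.0
```

```bash
cat > m4.py <<'E'
from h import *
import sys
d=np.array([.9816,-.1908]); n=np.array([.1908,.9816]); N=np.array([.581,-.2938])
s=get_state(); print(s['tcp_pos'],s['contact_force'])
cs={k:cap(k) for k in('top','side')}
for nm,c in cs.items():
    P,_=cloud(c); hsv=cv2.cvtColor(c['image'],cv2.COLOR_RGB2HSV)
    q=np.stack([(P[...,:2]-N)@d,(P[...,:2]-N)@n,P[...,2]],-1)*1000
    b=(hsv[...,1]<70)&(hsv[...,2]>80)&(abs(q[...,2]-56)<9)&(abs(q[...,1])<35)&(q[...,0]>-160)&(q[...,0]<90)
    k,l,st,_=cv2.connectedComponentsWithStats(b.astype(np.uint8)); b=l==1+np.argmax(st[1:,4])
    print('bar top',nm,b.sum(),np.percentile(q[b],[1,50,99],axis=0).round(1).tolist())
    f=cv2.fitLine(q[b][:,:2].astype(np.float32),cv2.DIST_L2,0,.01,.01).ravel(); print('yaw rel',np.degrees(np.arctan(f[1]/f[0])))
a=cs['side']['image'][80:210,240:400]; b=cs['top']['image'][130:290,330:440]
o=np.zeros((600,800,3),np.uint8); o[:325,:400]=cv2.resize(a,(400,325)); o[:576,404:800]=cv2.resize(b,(396,576)); cv2.imwrite(sys.argv[1],o[...,::-1])
E
python3 m4.py pics/home.png
```

```text
[ 0.45198685 -0.02606721  0.22950589] [-0.54460771  0.06072283 -0.33063412]
bar top top 575 [[-79.3, -16.0, 50.4], [-18.8, 0.0, 55.6], [42.4, 15.6, 60.9]]
yaw rel -0.3288285
bar top side 305 [[-42.2, -18.0, 47.3], [13.0, 5.9, 56.7], [72.7, 18.1, 60.6]]
yaw rel 3.23862
```

View pics/home.png

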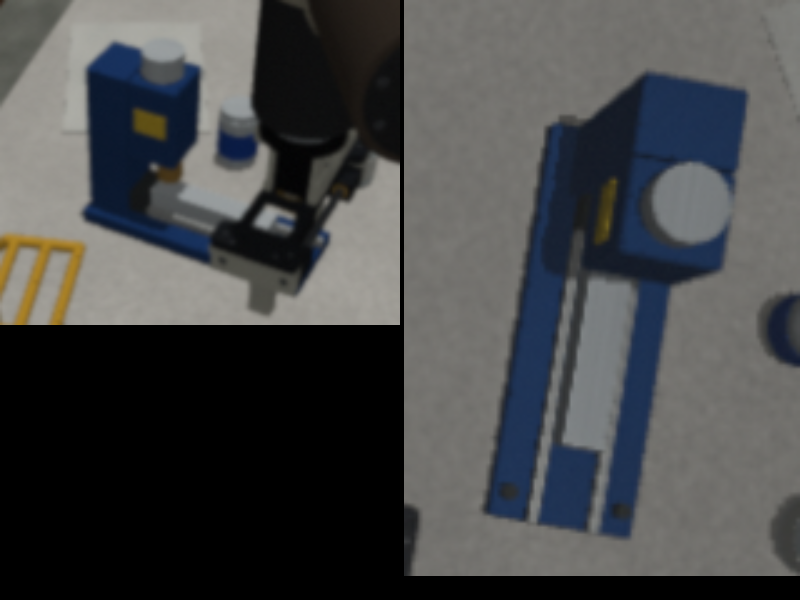

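The bar is home: near end at -79.5 mm against -80 nominal, centred to 0 mm. Next, the pedal. Moves can't tilt the tool, so I'll press straight down with shut fingers just in front of the roof.

Emit:
{"fn": "apply_moves", "kwargs": {"targets": [{"dp": [0.03, 0.01, 0], "yaw": 3}, {"dp": [0.06, 0.02, 0], "yaw": 7}, {"dp": [0.09, 0.033, 0], "yaw": 11}, {"dp": [0.115, 0.045, 0], "yaw": 15}, {"dp": [0.135, 0.053, 0], "yaw": 18.5}, {"dp": [0.145, 0.057, 0], "yaw": 18.5}, {"dp": [0.148, 0.057, -0.02], "yaw": 18.5}, {"dp": [0.148, 0.057, -0.05], "yaw": 18.5}, {"dp": [0.148, 0.057, -0.06], "yaw": 18.5}, {"dp": [0.148, 0.057, -0.06], "yaw": 18.5}, {"dp": [0.148, 0.057, -0.06], "yaw": 18.5}], "grip": 1, "squeeze": 40}}

```text
time_s: 13.57
tcp_pos: [0.5997, 0.0271, 0.1692]
eef_rot: [-180.0, -0.1, -172.6]
contact_force: [0.1, 0.2, 0.1]
gripper_width: 0.0198
gripper_force: 0.0
```

```bash
python3 - <<'E'
from h import *
s=get_state(); print(s['tcp_pos'],s['eef_rot'],s['gripper_width'],s['joints'])
c=cap('side'); cv2.imwrite('pics/ped1.png',cv2.resize(c['image'][130:290,190:350],(600,600),interpolation=cv2.INTER_CUBIC)[...,::-1])
P,_=cloud(c); y=np.radians(7.5); q=(P[...,:2]-[.6062,.0318])@np.array([[np.cos(y),-np.sin(y)],[np.sin(y),np.cos(y)]])
m=(abs(q[...,1])<.12)&(abs(q[...,0])<.12)&(c['range_z']>0)
hsv=cv2.cvtColor(c['image'],cv2.COLOR_RGB2HSV); yel=(hsv[...,0]>15)&(hsv[...,0]<35)&(hsv[...,1]>120)
for z in range(170,360,15):
    s=m&(abs(P[...,2]*1000-z-7)<8)
    for nm,t in(('arm',s&~yel),('yel',s&yel)):
        if t.sum()>4: print(z,nm,t.sum(),(np.percentile(q[t],[2,98],axis=0)*1000).round().tolist())
E
```

```text
[0.59970624 0.02714378 0.169216  ] [-1.79954017e+02 -5.99943909e-02 -1.72550027e+02] 0.01982777458727713 [ 2.12429930e+01  1.71821621e+01 -1.52158418e+01  3.59218972e-02
 -5.76712287e+01 -1.03812224e+02]
185 arm 108 [[37.0, -68.0], [117.0, 66.0]]
185 yel 604 [[40.0, -63.0], [116.0, 67.0]]
200 arm 16 [[-45.0, -19.0], [78.0, 84.0]]
215 arm 210 [[-47.0, -19.0], [30.0, 86.0]]
215 yel 5 [[-41.0, -22.0], [30.0, -17.0]]
230 arm 387 [[-47.0, -18.0], [28.0, 91.0]]
230 yel 31 [[-40.0, -19.0], [31.0, 40.0]]
245 arm 685 [[-45.0, 9.0], [28.0, 93.0]]
245 yel 18 [[-42.0, 10.0], [27.0, 68.0]]
260 arm 13 [[-41.0, 10.0], [17.0, 80.0]]
```

View pics/ped1.png

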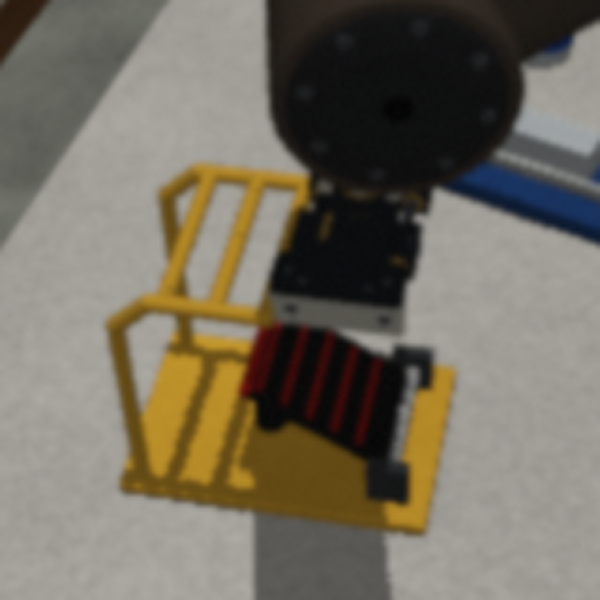

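The tool stands in front of the roof, body front at ~31 mm and tube at ~37 mm along the unit's x. I'll step 2 mm forward, centre up and descend to just above the tread.

Emit:
{"fn": "apply_moves", "kwargs": {"targets": [{"dp": [0.001, 0.004, -0.02], "yaw": 0}, {"dp": [0.001, 0.004, -0.045], "yaw": 0}, {"dp": [0.001, 0.004, -0.065], "yaw": 0}, {"dp": [0.001, 0.004, -0.08], "yaw": 0}, {"dp": [0.001, 0.004, -0.088], "yaw": 0}, {"dp": [0.001, 0.004, -0.09], "yaw": 0}, {"dp": [0.001, 0.004, -0.092], "yaw": 0}, {"dp": [0.001, 0.004, -0.092], "yaw": 0}]}}

```text
time_s: 14.28
tcp_pos: [0.6013, 0.032, 0.0788]
eef_rot: [-180.0, 0.1, -172.5]
contact_force: [-3.4, -1.2, 5.3]
gripper_width: 0.0003
gripper_force: 3.4
```

Emit:
{"fn": "apply_moves", "kwargs": {"targets": [{"dp": [0, 0, -0.002], "yaw": 0}, {"dp": [0, 0, -0.004], "yaw": 0}, {"dp": [0, 0, -0.006], "yaw": 0}, {"dp": [0, 0, -0.008], "yaw": 0}, {"dp": [0, 0, -0.01], "yaw": 0}]}}

```text
time_s: 14.7
tcp_pos: [0.6049, 0.0326, 0.0717]
eef_rot: [-180.0, 0.5, -172.4]
contact_force: [0.3, -1.7, 17.2]
gripper_width: 0.0004
gripper_force: 7.6
```

Emit:
{"fn": "apply_moves", "kwargs": {"targets": [{"dp": [-0.002, 0, -0.002], "yaw": 0}, {"dp": [-0.003, 0, -0.004], "yaw": 0}, {"dp": [-0.003, 0, -0.006], "yaw": 0}, {"dp": [-0.003, 0, -0.008], "yaw": 0}]}}

```text
time_s: 15.03
tcp_pos: [0.6063, 0.033, 0.0667]
eef_rot: [-180.0, 1.0, -172.3]
contact_force: [4.3, -4.6, 30.6]
gripper_width: 0.0006
gripper_force: 14.0
```

```bash
cat > m5.py <<'E'
from h import *
import sys
s=get_state(); print(s['tcp_pos'],s['contact_force'])
c=cap('side'); b=cams.capture('top')
P,_=cloud(c); y=np.radians(7.5); q=(P[...,:2]-[.6062,.0318])@np.array([[np.cos(y),-np.sin(y)],[np.sin(y),np.cos(y)]])
hsv=cv2.cvtColor(c['image'],cv2.COLOR_RGB2HSV)
t=(abs(q[...,1])<.05)&(q[...,0]>-.035)&(q[...,0]<.09)&(P[...,2]>.02)&(P[...,2]<.13)&(c['range_z']>0)
red=t&((hsv[...,0]<8)|(hsv[...,0]>172))&(hsv[...,1]>120)
f=np.polyfit(q[red][:,0],P[red][:,2],1); print(red.sum(),'tread tilt deg',np.degrees(np.arctan(f[0])))
if len(sys.argv)>1: cv2.imwrite(sys.argv[1],cv2.resize(c['image'][60:290,190:420],(600,600),interpolation=cv2.INTER_CUBIC)[...,::-1])
E
python3 m5.py
```

```text
[0.60628333 0.03304604 0.06670261] [ 4.27421147 -4.58526085 30.57076082]
144 tread tilt deg -29.008937992721428
```

```bash
python3 m5.py pics/ped2.png; python3 -c "
from plant import get_state
s=get_state();print(s['moment'],s['joints'],s['time_s'])"
```

```text
[0.60625057 0.03307179 0.06687117] [ 4.41570485 -4.93066895 27.94587011]
143 tread tilt deg -2.3923842668179414
[-1.67402645 -1.75664599 -0.12627921] [  21.69282351   23.59923164  -21.41577854    0.36151155  -44.01381061
 -104.247695  ] 15.2333
```

View pics/ped2.png

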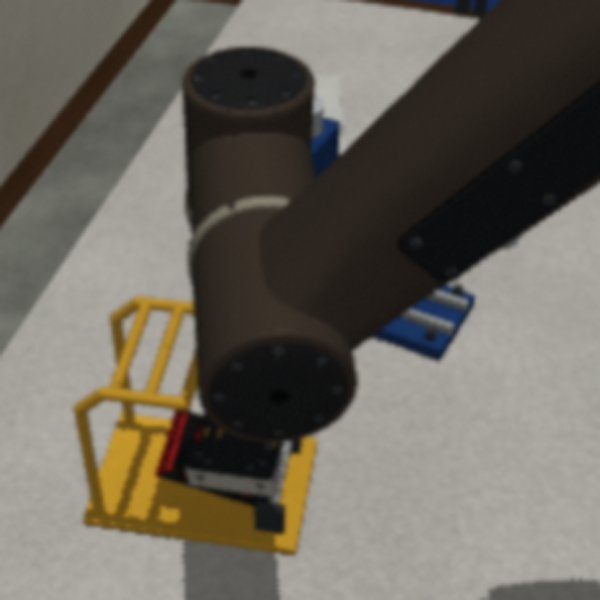

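The tread is well down, and friction has drawn the tip forward slightly. I'll ease back 3 mm in x and press further while watching for the stop.

Emit:
{"fn": "apply_moves", "kwargs": {"targets": [{"dp": [-0.002, 0.001, -0.001], "yaw": 0}, {"dp": [-0.003, 0.002, -0.002], "yaw": 0}, {"dp": [-0.003, 0.002, -0.003], "yaw": 0}, {"dp": [-0.003, 0.002, -0.003], "yaw": 0}]}}

```text
time_s: 15.57
tcp_pos: [0.6053, 0.0342, 0.0656]
eef_rot: [-179.9, 1.2, -172.3]
contact_force: [7.5, -11.2, 34.1]
gripper_width: 0.0005
gripper_force: 15.6
```

Emit:
{"fn": "apply_moves", "kwargs": {"targets": [{"dp": [0, -0.001, -0.001], "yaw": 0}, {"dp": [0, -0.002, -0.002], "yaw": 0}, {"dp": [0, -0.003, -0.003], "yaw": 0}, {"dp": [0, -0.003, -0.003], "yaw": 0}]}}

```text
time_s: 15.9
tcp_pos: [0.6056, 0.0338, 0.0651]
eef_rot: [179.9, 1.4, -172.2]
contact_force: [-4.9, 1.7, 54.5]
gripper_width: 0.0005
gripper_force: 26.9
```

```bash
python3 - <<'E'
from h import *
c=cap('side')
P,_=cloud(c); y=np.radians(7.5); q=(P[...,:2]-[.6062,.0318])@np.array([[np.cos(y),-np.sin(y)],[np.sin(y),np.cos(y)]])
hsv=cv2.cvtColor(c['image'],cv2.COLOR_RGB2HSV)
red=((hsv[...,0]<8)|(hsv[...,0]>172))&(hsv[...,1]>120)&(abs(q[...,1])<.06)&(q[...,0]>-.035)&(q[...,0]<.09)&(P[...,2]>.02)&(P[...,2]<.13)
for lo in range(-30,90,10):
    s=red&(abs(q[...,0]*1000-lo-5)<5)
    if s.sum()>2: print(lo,s.sum(),(np.percentile(P[s][:,2],[10,50,90])*1000).round(1),(q[s].mean(0)*1000).round(1))
# die: brass under head
d=np.array([.9816,-.1908]); n=np.array([.1908,.9816]); N=np.array([.581,-.2938])
w=np.stack([(P[...,:2]-N)@d,(P[...,:2]-N)@n,P[...,2]],-1)*1000
s=(hsv[...,0]>8)&(hsv[...,0]<25)&(hsv[...,1]>90)&(abs(w[...,0]-62)<25)&(abs(w[...,1])<25)&(w[...,2]>40)&(w[...,2]<112)
print('die',s.sum(),np.percentile(w[s],[5,50,95],axis=0).round(1).tolist() if s.any() else '')
E
```

```text
50 25 [54.6 57.2 59.3] [ 55.1 -17.9]
60 16 [59.9 61.7 63. ] [69.1 -2.6]
70 101 [60.2 62.9 66.4] [75.2  2.1]
80 11 [63.2 65.3 67.4] [80.8  1.8]
die 0
```

The force jumped to 54 N with almost no travel, and the toe is at 63 mm (62 expected when down). The pedal is on its stop, so I'll hold there.

Emit:
{"fn": "apply_moves", "kwargs": {"targets": [{"dp": [0, 0, 0], "yaw": 0}, {"dp": [0, 0, 0], "yaw": 0}, {"dp": [0, 0, 0], "yaw": 0}, {"dp": [0, 0, 0], "yaw": 0}, {"dp": [0, 0, 0], "yaw": 0}, {"dp": [0, 0, 0], "yaw": 0}, {"dp": [0, 0, 0], "yaw": 0}, {"dp": [0, 0, 0], "yaw": 0}, {"dp": [0, 0, 0], "yaw": 0}, {"dp": [0, 0, 0], "yaw": 0}, {"dp": [0, 0, 0], "yaw": 0}, {"dp": [0, 0, 0], "yaw": 0}, {"dp": [0, 0, 0], "yaw": 0}, {"dp": [0, 0, 0], "yaw": 0}]}}

```text
time_s: 17.12
tcp_pos: [0.6056, 0.0338, 0.065]
eef_rot: [179.9, 1.4, -172.2]
contact_force: [-4.2, 2.4, 54.3]
gripper_width: 0.0005
gripper_force: 26.9
```

```bash
python3 - <<'E'
from h import *
c=load('side')
K=np.array([[c['fx'],0,c['cx']],[0,c['fy'],c['cy']],[0,0,1]])
im=c['image'][60:210,240:400]; cv2.imwrite('pics/die.png',cv2.resize(im,(640,600),interpolation=cv2.INTER_CUBIC)[...,::-1])
E
```

```text
(no output)
```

View pics/die.png

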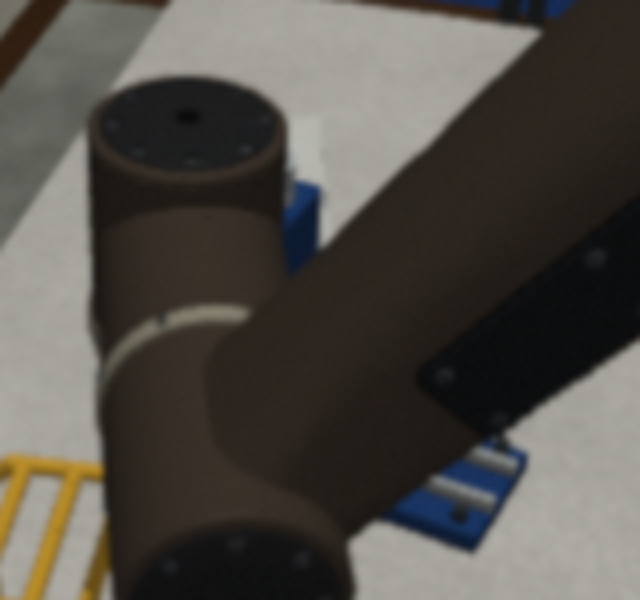

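The die is hidden by the arm in that view, but the stop was held for 1.2 s at the expected tip height (43 mm). I'll release gently, moving up and back.

Emit:
{"fn": "apply_moves", "kwargs": {"targets": [{"dp": [-0.001, 0, 0.003], "yaw": 0}, {"dp": [-0.002, 0, 0.006], "yaw": 0}, {"dp": [-0.003, 0, 0.009], "yaw": 0}, {"dp": [-0.004, 0, 0.012], "yaw": 0}, {"dp": [-0.006, 0, 0.015], "yaw": 0}, {"dp": [-0.008, 0, 0.018], "yaw": 0}, {"dp": [-0.01, 0, 0.021], "yaw": 0}, {"dp": [-0.012, 0, 0.025], "yaw": 0}, {"dp": [-0.015, 0, 0.03], "yaw": 0}, {"dp": [-0.02, 0, 0.045], "yaw": 0}, {"dp": [-0.03, 0, 0.065], "yaw": 0}, {"dp": [-0.05, 0, 0.095], "yaw": 0}, {"dp": [-0.08, 0, 0.125], "yaw": 0}, {"dp": [-0.11, 0, 0.15], "yaw": 0}, {"dp": [-0.14, 0.02, 0.17], "yaw": 0}, {"dp": [-0.15, 0.06, 0.17], "yaw": 0}, {"dp": [-0.15, 0.1, 0.17], "yaw": 0}, {"dp": [-0.15, 0.14, 0.17], "yaw": 0}, {"dp": [-0.15, 0.16, 0.17], "yaw": 0}, {"dp": [-0.15, 0.16, 0.17], "yaw": 0}]}}

```text
time_s: 18.78
tcp_pos: [0.4448, 0.1944, 0.2233]
eef_rot: [180.0, 0.0, -172.3]
contact_force: [-0.3, -0.2, -0.0]
gripper_width: 0.0006
gripper_force: 0.0
```

```bash
python3 m4.py pics/end.png; python3 m5.py; sed -i "s/^c=load('top')/c=cap('top')/" m2.py; python3 m2.py | tail -29 | head -14
```

```text
[0.44478833 0.19444075 0.22325967] [-0.32088228 -0.20290782 -0.04960311]
bar top top 571 [[-79.2, -15.9, 50.5], [-18.1, -0.0, 55.6], [42.2, 15.7, 60.9]]
yaw rel -0.3316637
bar top side 128 [[21.8, -16.1, 47.5], [47.3, 7.0, 56.1], [74.9, 18.2, 61.0]]
yaw rel 3.7889597
[0.44434315 0.19152289 0.22280009] [-0.07456306 -0.1955158   0.44657065]
547 tread tilt deg 32.12628765937163
L 64 yaw -19.369986 y@500 -260.82278 y@577 -287.89343
R 64 yaw -1.9190862 y@500 -294.61627 y@577 -297.19632
[[453.5, -222.2], [450.7, -227.5], [450.6, -232.9], [450.5, -238.3], [466.3, -244.0], [498.1, -250.2], [447.4, -254.4], [444.6, -259.8], [444.5, -265.2], [444.4, -270.6], [441.6, -276.0], [441.5, -281.4], [446.7, -286.9], [478.5, -293.1], [438.2, -303.1], [435.4, -308.5], [435.3, -313.9], [435.1, -319.4]]
-0.06 [10. 11. 14.] 34
-0.05 [ 9. 12. 16.] 80
-0.04 [10. 12. 15.] 80
-0.03 [29. 35. 39.] 94
-0.02 [36. 40. 45.] 92
-0.01 [43. 47. 52.] 92
-0.0 [50. 53. 57.] 93
0.01 [55. 60. 63.] 93
0.02 [62. 65. 69.] 95
0.03 [69. 72. 76.] 98
0.04 [ 76.  85. 197.] 193
```

View pics/end.png

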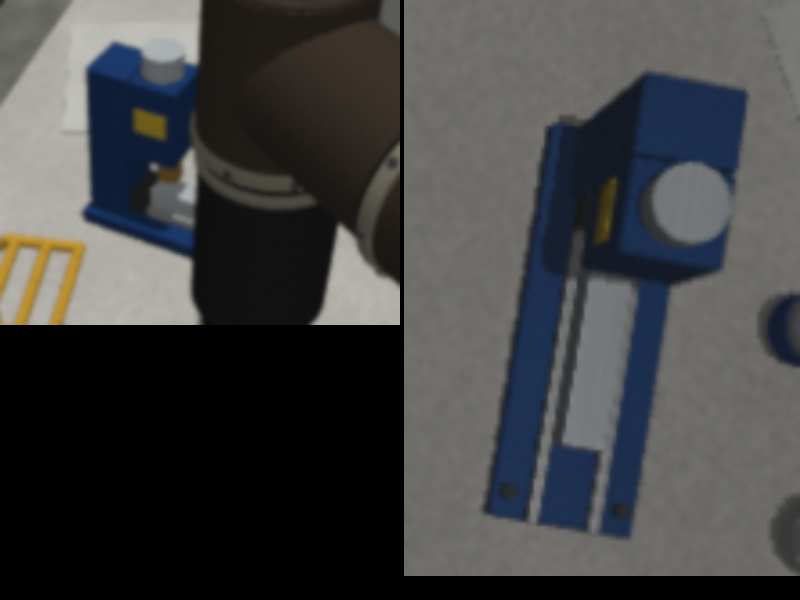

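The bar is unmoved at home, the tread is back at 32° and the robot is free, so I'm handing in.

```bash
python3 -c "
from plant import r
print(r.close_job())"
```

```text
the job is handed in; nothing more can be done
None
```

I handed the job in at about 19 s; the interface returned no verdict. The bar lies home against the stop, and the pedal was held on its stop for about 1.2 s and is fully up again. The arm hid the die during the press, so I didn't see it bear on the bar, and I touched no bystander but didn't re-measure them at the end.

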